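Shut the craft-tool chest, swing its hasp over the staple and lock it with the pin

ROBOT

A 6-joint arm with a two-finger parallel gripper is mounted at the origin on the work surface. World frame = base frame: x ahead of the robot, y to its left, z up, the work surface at z = 0. Lengths are in m, angles in degrees, forces in N, time in s.
With the tool pointing down it reaches from about 0.4 to 0.825 m from the base axis. Payload 7 kg.
Tool frame: the origin (TCP) lies midway between the tips of the shut fingers; the grasp point (between the pads) lies 19 mm behind it; y points along the fingers, z is the direction in which the jaws open and shut, and the axes are right-handed (so a half turn about y gives the same grasp; the last joint's range is limited). The gripper opens to 88 mm and grips with 3 to 60 N. Pads are 19 mm wide; open, the fingers measure 130 mm over their backs; the gripper's body (78 mm by 193 mm) begins 47 mm behind the grasp point.
Start: joints at [-54.253, 20.546, 0.682, 0, -70.136, -16.507], TCP at [0.222, -0.637, 0.227] pointing down, gripper open.
Joint ranges: [-176.03, 176.03], [-82.01, 121.73], [-58.28, 71.71], [-173.87, 95.51], [-174.79, -0.11], [-173.66, 173.66]. Speed limits (degrees/s): [136.94, 136.94, 172.46, 180, 180, 180].

INTERFACE

Orientations are given as [roll, pitch, yaw] about the fixed x, y, z axes, in that order (R = Rz(yaw) Ry(pitch) Rx(roll)).
In Python, from plant import ctrl gives the robot as it stands.
- The arm moves only by the tool step_arm, never from a script. Its argument "rows" is a list that holds one entry, the list of rows, each a list of 7 numbers: the gripper command: -1 is shut, 1 is fully open, values between are in proportion, then the shift along the world's x, y, z in cm, then the turn, a rotation vector about the world's x, y, z in degrees. In form: [[[fingers, tx, ty, tz, rx, ry, rz], ...]]. A call has 1 to 12 rows; each row shifts and turns the commanded pose from where the row before left it; what a row does not reach is not made up. A row lasts 1/8 s, in which the tool goes at most 62.5 mm and 10.7 degrees, less where a joint would pass 70% of its speed; a pose out of reach is approached as far as the arm can. A call is refused whole if a number of a shift passes 6.25 or a number of a turn 10.7, either way. A call with a gripper value outside its range is refused whole. The fingers move at their own pace and stop on an object; the grip force is fixed at half the most. Time passes only in rows, so rows that do not move let the fingers close. It gives the time, the measured TCP pose, the force and the opening at its end, in the units of the state.
- ctrl.get_obs(): the state, without advancing time (a new reading comes with each control period).
- ctrl.snapshot(name): name is "scene" or "top" or "wrist"; returns the picture (480x640x3 uint8, blue, green, red); there is no depth.
- ctrl.camera_params(name): a dict with "vertical_fov" (degrees; the focal length in pixels is half the picture's height over the tangent of half this angle, whatever the lens; pixels are square), "cx", "cy" (the principal point, pixels), "rvec" (rotation vector, rad) and "tvec" (3), from world to camera coordinates, as OpenCV has them. Camera axes: x right, y down, z forward; pixel columns grow to the right and rows downward; lengths in m; the calibration is good to about 2 mm. A picture is of the moment at which its call begins: read the wrist's pose just before it. camera_params takes no time and is no camera call; for the wrist camera it gives the pose at the moment of the call.
- ctrl.close_job(): hands the job in, once; it reports no verdict.
The state is a dict: "clock": time; "joint_pos": joint angles; "qvel": joint speeds; "tau": joint torques, N m; "tool_pos": TCP position; "orientation": TCP orientation; "force": force on the tool from outside, world axes, zero at the start; "moment": the same for the moment, N m; "opening": finger opening in m.
Only numpy, scipy, OpenCV 4.12 (cv2) and the standard library are available. Lean on these libraries where they do the work, as an engineer would, in place of code of your own. Each camera call takes 0.05 s, during which the arm holds its last target. There are 200 camera calls.

TASK

The session is over: close the lid of the plywood craft chest, then swing the steel hasp down over its staple so it hangs flat against the chest front, and lock it by pushing the red-handled pin crosswise through the staple loop, from either side, until its shoulder comes up to the staple. Leave the pin in place, and do not knock over or shift the glue bottle, the cup of hooks, the loom or the bead jar.

Things in the scene. Friction and masses are not known exactly. Their poses are not given: they have to be found in the camera images.
- chest: Plywood chest screwed to the table, 180 mm deep (x) by 280 mm wide (y), body 120 mm high, with steel corners; with the lid shut its top is at 145 mm. Origin: centre of its underside. Its front, with hasp and staple, faces along its own -x (roughly to the robot's left, +y), y runs along the front, z up. It never moves during the work, but its place and yaw differ from start to start.
- lid (a joint): Lid angle in rad: 0 shut, grows as the front edge rises (to 1.3). Hinged along the chest's rear top edge. The lid is a 25 mm high plywood cap of 180 x 280 mm, flush with the chest's sides. A friction stay holds it at any angle; pressing down near its front edge with 2 to 5 N closes it.
- lid_hinge (a point): Middle of the lid's hinge axis (the axis runs along the chest's y), in chest coordinates 90 mm behind the chest centre, 120 mm up. Fixed. The point's own axes turn with the lid.
- lid_front (a point): Middle of the lid's front top edge; moves with the lid (180 mm in front of the hinge axis and 25 mm above it in the lid's own frame). The 44 mm wide, 2.5 mm thick hasp leaf lies on the lid's top here and reaches 33 mm back.
- hasp (a joint): Hasp strap angle in rad relative to the lid: 0 = strap hanging flat against the chest front over the staple (lid shut), 1.57 = standing straight out from the lid's front, 2.9 = nearly straight up from the lid. Light hinge friction holds it where it is left; about 2 N at mid-strap moves it. It swings about the knuckle axis (parallel to the chest's y).
- hasp_knuckle (a point): Centre of the strap's knuckle (8 mm dia., 44 mm long, along y) on the lid's front upper edge: 4.5 mm in front of the lid's front face and 5 mm below the lid's top. Moves with the lid; its own -z axis points along the strap to the free end. The strap's outer face is flush with the knuckle's outer side (4 mm from the axis).
- hasp_end (a point): Centre of the strap's free end (curled lip, 7 mm thick), 73 mm from the knuckle axis. The steel strap is 44 mm wide, 3 mm thick, 76 mm long, with a slot 22 mm wide and 28 mm long whose middle is 44 mm from the knuckle axis; solid side bars 11 mm wide lie either side of the slot.
- staple_eye (a point): Centre of the steel staple's loop: 98 mm up, 18 mm in front of the chest's front face; chest axes. The staple is a U of 4 mm strip, 16 mm wide along y, standing 31 mm out from the face, 21 mm high outside; its loop is open along y, 13 mm high. With the hasp shut the strap's outer face is 8.5 mm off the chest face, leaving a clear 18 mm deep opening centred here. The pin goes in along +y or -y.
- pin: Loose L-shaped locking pin, 45 g, lying flat. Red handle bar 55 (x) x 14 (y) x 16 mm (z). Origin: underside of the handle where it is best gripped, on its centreline, 22 mm from its free (-x) end. Steel shaft, 8 mm dia., along +y from the handle's side near the other end: axis at x = 28, z = 8 mm; at its root a collar 12 mm dia., 4 mm thick, then 62 mm of shaft ending in a 6 mm cone.
- pin_tip (a point): Centre of the pointed end of the pin's shaft (pin coordinates 28, 73, 8 mm).
- pin_shoulder (a point): On the shaft axis at the face of the collar, where the 62 mm shaft begins (pin coordinates 28, 11, 8 mm).
- glue: Bystander: upright white glue bottle with orange cap, 56 mm dia., 125 mm high. Origin: centre of its underside.
- hook_cup: Bystander: blue cup, 72 mm dia. and 88 mm high, holding weaving hooks with coloured grips up to 129 mm high that lean out to the cup's rim. Origin: centre of its underside.
- loom: Bystander: flat green square peg loom, 140 x 140 mm, 20 mm high. Origin: centre of its underside.
- bead_jar: Bystander: amber bead jar with yellow cap, 50 mm dia., 50 mm high, close in front of the chest. Origin: centre of its underside.

How it is judged (in metres and radians):
On the way, in this order (a step that is already met when the one before it is completed fails the run):
1. the lid is shut (within 0.04 rad) (value of joint lid below 0.04 rad), for 0.2 s.
2. with the lid shut, the hasp is swung down over the staple (within 0.18 rad of flat) (value of joint lid below 0.04 rad and value of joint hasp below 0.18 rad), for 0.2 s.
3. with lid and hasp closed, the pin is pushed through the staple loop, its shoulder within 12 mm of the staple's side (all of step 2 and x of pin_shoulder in the frame of staple_eye between -0.012 and 0.012 m and z of pin_shoulder in the frame of staple_eye between -0.012 and 0.012 m and x of pin_tip in the frame of staple_eye between -0.03 and 0.03 m and z of pin_tip in the frame of staple_eye between -0.03 and 0.03 m and ((y of pin_tip in the frame of staple_eye above 0.035 m and y of pin_shoulder in the frame of staple_eye between -0.02 and 0 m) or (y of pin_tip in the frame of staple_eye below -0.035 m and y of pin_shoulder in the frame of staple_eye between 0 and 0.02 m))), for 0.2 s.
At the end, for the whole second after the job is handed in: Lid shut (within 0.04 rad), hasp flat over the staple (within 0.18 rad), pin staying through the loop, from either side: tip at least 27 mm beyond the staple's far side, shoulder within 12 mm of its near side and within 12 mm of the loop's centre line in height and depth (all of step 3); the robot touches nothing.
It fails at once if the glue bottle is shifted by more than 20 mm or tipped (distance of glue from where it was at the start of the episode above 0.02 m or angle between glue's own z axis and vertical above 0.3 rad).
It fails at once if the cup of hooks is shifted by more than 20 mm or tipped (distance of hook_cup from where it was at the start of the episode above 0.02 m or angle between hook_cup's own z axis and vertical above 0.3 rad).
It fails at once if the loom is shifted by more than 20 mm or tipped (distance of loom from where it was at the start of the episode above 0.02 m or angle between loom's own z axis and vertical above 0.3 rad).
It fails at once if the bead jar is shifted by more than 20 mm or tipped (distance of bead_jar from where it was at the start of the episode above 0.02 m or angle between bead_jar's own z axis and vertical above 0.3 rad).
It also fails if it takes over 69 s, if anything falls off the work surface, if the arm or the gripper's body presses on something with over 40 N, if the wrist force passes 120 N, or if a joint passes its speed limit or range.

## Working session

There is one attempt and no reset: what is moved stays moved. The work goes in short steps, Python scripts to look and compute and a tool call to move; the robot and the scene stay as the last step left them, time stands still between calls to the robot, and variables do not carry over. Pictures are saved under pics/ and viewed, about 8 in all and at most 12, crops included, and the job is handed in when it is done.

Besides the shell and the picture viewer there is one more tool, called after "Request:" by a JSON object that holds its "op" and its "data". step_arm: Moves the arm, as the interface text tells. Its arguments: {"type":"object","properties":{"rows":{"type":"array"}},"required":["rows"]}

```bash
ls; mkdir -p pics; cat > h.py <<'E'
import numpy as np, cv2
from plant import ctrl
def cam(n):
    p=ctrl.camera_params(n); R=cv2.Rodrigues(np.array(p["rvec"],float))[0]; t=np.array(p["tvec"],float).ravel()
    f=240/np.tan(np.radians(p["vertical_fov"])/2)
    return R,t,f,p["cx"],p["cy"]
def ray(c,u,v):
    R,t,f,cx,cy=c; d=R.T@np.array([(u-cx)/f,(v-cy)/f,1]); return -R.T@t, d/np.linalg.norm(d)
def onz(c,u,v,z):
    o,d=ray(c,u,v); return o+d*(z-o[2])/d[2]
def proj(c,X):
    R,t,f,cx,cy=c; q=R@np.array(X,float)+t; return np.array([cx+f*q[0]/q[2],cy+f*q[1]/q[2]])
def tri(rays):
    A=np.zeros((3,3));b=np.zeros(3)
    for o,d in rays:
        P=np.eye(3)-np.outer(d,d);A+=P;b+=P@o
    X=np.linalg.solve(A,b); return X,[float(np.linalg.norm((np.eye(3)-np.outer(d,d))@(X-o))) for o,d in rays]
E
python3 - <<'E'
from h import *
for n in("scene","top"):
    im=ctrl.snapshot(n); cv2.imwrite(f"pics/{n}0.png",im)
    c=cam(n); print(n,c[2:],-c[0].T@c[1],c[0][2])
print(ctrl.get_obs())
E
```

```text
pics
scene (np.float64(597.9649824145567), 319.84788297272513, 250.69436686622285) [0.98999489 0.70726711 1.04704162] [-0.34367539 -0.49910704 -0.79547432]
top (np.float64(560.3123617702774), 317.04783823767065, 239.41792357728312) [0.43365164 0.10280291 1.13379749] [ 0.14993525  0.00570077 -0.98867938]
{'clock': 0.1, 'joint_pos': array([-5.42542914e+01,  2.05869436e+01,  6.37944546e-01, -1.78962524e-02,
       -7.01357102e+01, -1.65064601e+01]), 'qvel': array([ 0.04549106, -0.12023728,  0.14061481,  0.05322302, -0.03426339,
        0.00433538]), 'tau': array([-2.25878888e-03, -5.84162378e+01,  2.93750328e+01,  7.01553136e+00,
        1.01566533e-02, -4.22808864e-05]), 'tool_pos': array([ 0.22224176, -0.63689041,  0.22571206]), 'orientation': array([-8.99140013e+01,  7.93901594e-03,  1.92331610e+01]), 'force': array([ 0.32641195,  0.61754037, -0.4439986 ]), 'moment': array([ 0.02864815, -0.02970088,  0.0200869 ]), 'opening': 0.08785587421901189}
```

View pics/scene0.png

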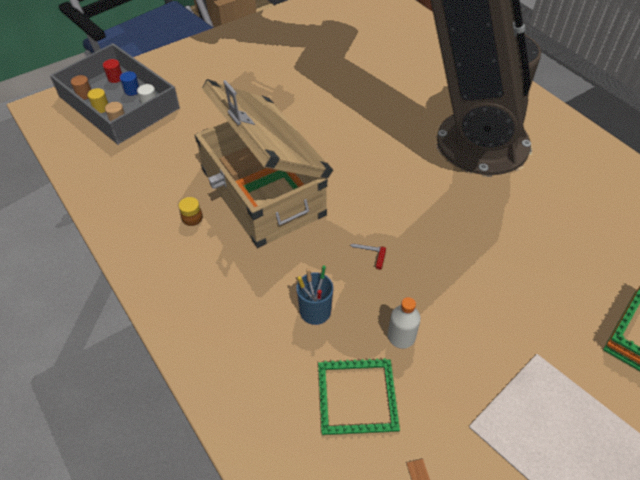

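View pics/top0.png

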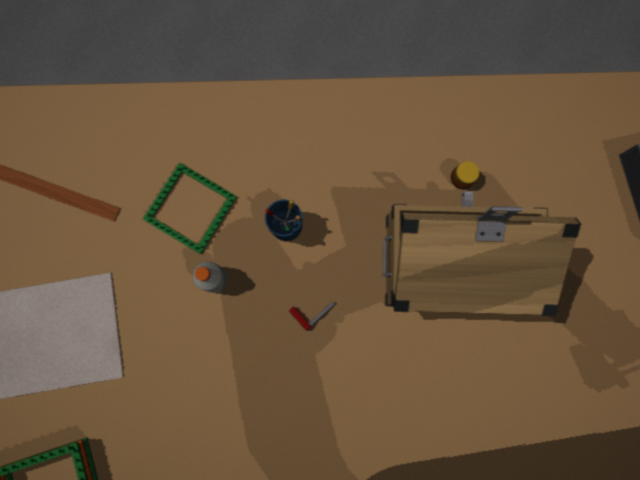

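```bash
python3 - <<'E'
from h import *
s=cam("scene");t=cam("top")
print("base",proj(s,[0,0,0]),proj(t,[0,0,0]))
print("top axes R",t[0].round(2).tolist())
def T(n,a,b,z=None):
    X,e=tri([ray(s,*a),ray(t,*b)]); print(n,X.round(4),np.round(e,4))
def Z(n,a,b,z): print(n,onz(s,*a,z).round(4) if a else '',onz(t,*b,z).round(4))
T("gluecap",(408,304),(203,274))
T("jarcap",(189,205),(467,173))
Z("jarcap",(189,205),(467,173),.05)
Z("cup rim",(315,285),(284,216),.088)
Z("pinhandle",(381,258),(301,318),.008)
Z("pin shaft tip",(351,245),(335,304),.008)
T("hasp plate",(240,117),(491,231))
T("lid corner near(x-)front ",(205,85),(577,222))
T("lid corner front other",(272,160),(402,218))
T("lid rear a",(327,172),(398,308))
Z("loom",(358,397),(191,208),.02)
T("staple",(216,181),(467,199))
E
```

```text
base [481.70884317 142.05820494] [381.86201215 555.94673626]
top axes R [[-0.02, -1.0, -0.01], [-0.99, 0.02, -0.15], [0.15, 0.01, -0.99]]
gluecap [0.5279 0.3176 0.1203] [0.0008 0.0008]
jarcap [ 0.7251 -0.1921  0.048 ] [0.0003 0.0003]
jarcap [ 0.7255 -0.19    0.05  ] [ 0.7248 -0.1917  0.05  ]
cup rim [0.6308 0.1686 0.088 ] [0.6387 0.1707 0.088 ]
pinhandle [0.4438 0.1473 0.008 ] [0.4469 0.1446 0.008 ]
pin shaft tip [0.4759 0.0816 0.008 ] [0.4732 0.0762 0.008 ]
hasp plate [ 0.5781 -0.1742  0.2393] [0.0017 0.0017]
lid corner near(x-)front  [ 0.588  -0.3126  0.2377] [0.0009 0.0009]
lid corner front other [ 0.5975 -0.0273  0.2473] [0.0031 0.0031]
lid rear a [ 0.4599 -0.0331  0.1299] [0.0007 0.0007]
loom [0.68   0.3775 0.02  ] [0.6729 0.3639 0.02  ]
staple [ 0.6595 -0.1735  0.102 ] [0.0014 0.0014]
```

Request:
{"op": "step_arm", "data": {"rows": [[[-1,2.9,4.6,1.0,0,0,5.9],[-1,2.9,4.6,1.0,0,0,5.9],[-1,2.9,4.6,1.0,0,0,5.9],[-1,2.9,4.6,1.0,0,0,5.9],[-1,2.9,4.6,1.0,0,0,5.9],[-1,2.9,4.6,1.0,0,0,5.9],[-1,2.9,4.6,1.0,0,0,5.9],[-1,2.9,4.6,1.0,0,0,5.9],[-1,2.9,4.6,1.0,0,0,5.9],[-1,2.9,4.6,1.0,0,0,5.9],[-1,2.9,4.6,1.0,0,0,5.9],[-1,2.9,4.6,1.0,0,0,5.9]]]}}

```text
clock: 1.6
tool_pos: [0.5709, -0.0836, 0.3467]
orientation: [-90.0, -0.0, 90.2]
force: [1.5, -0.1, 0.0]
opening: 0.0001
```

Request:
{"op": "step_arm", "data": {"rows": [[[-1,0,0,-2.6,0,0,0],[-1,0,0,-2.6,0,0,0],[-1,0,0,-2.6,0,0,0],[-1,0.2,0,-2.0,0,0,0],[-1,0.3,0,-1.0,0,0,0],[-1,0.3,0,-1.0,0,0,0],[-1,0.3,0,-1.0,0,0,0],[-1,0.3,0,-1.0,0,0,0]]]}}

```text
clock: 2.6
tool_pos: [0.5849, -0.0853, 0.2084]
orientation: [-90.1, -0.0, 90.0]
force: [0.8, 0.0, 1.9]
opening: 0.0002
```

Request:
{"op": "step_arm", "data": {"rows": [[[-1,0.3,0,-0.9,0,0,0],[-1,0.3,0,-0.9,0,0,0],[-1,0.3,0,-0.9,0,0,0],[-1,0.2,0,-0.9,0,0,0],[-1,0.2,0,-0.9,0,0,0],[-1,0.2,0,-0.9,0,0,0],[-1,0,0,-0.6,0,0,0],[-1,0,0,-0.4,0,0,0],[-1,0,0,-0.2,0,0,0],[-1,0,0,0,0,0,0]]]}}

```text
clock: 3.85
tool_pos: [0.5993, -0.0853, 0.1452]
orientation: [-90.1, 0.0, 90.1]
force: [-6.6, 3.3, 19.2]
opening: 0.0005
```

Request:
{"op": "step_arm", "data": {"rows": [[[-1,0,0,1.0,0,0,0],[-1,0,0,4.0,0,0,0],[-1,-2,2.0,4.5,0,0,0],[-1,-3,3,4.5,0,0,0],[-1,-4,3,4,0,0,0],[-1,-4,3,4,0,0,0],[-1,0,0,0,0,0,0]]]}}

```text
clock: 4.72
tool_pos: [0.4703, 0.0246, 0.3647]
orientation: [-90.4, -0.2, 90.2]
force: [0.3, -0.7, -0.6]
opening: 0.0003
```

```bash
python3 - <<'E'
from h import *
a=ctrl.snapshot("scene");b=ctrl.snapshot("top")
cv2.imwrite("pics/s1.png",a);cv2.imwrite("pics/t1.png",b)
A=cv2.resize(a[60:260,140:400],(0,0),fx=1.54,fy=1.54,interpolation=cv2.INTER_CUBIC)
A=cv2.resize(a[60:260,140:400],(520,400),interpolation=cv2.INTER_CUBIC)
cv2.imwrite("pics/s1c.png",cv2.resize(a[70:250,150:390],(800,600),interpolation=cv2.INTER_CUBIC))
cv2.imwrite("pics/t1c.png",cv2.resize(b[150:345,360:620],(800,600),interpolation=cv2.INTER_CUBIC))
E
```

```text
(no output)
```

View pics/s1c.png

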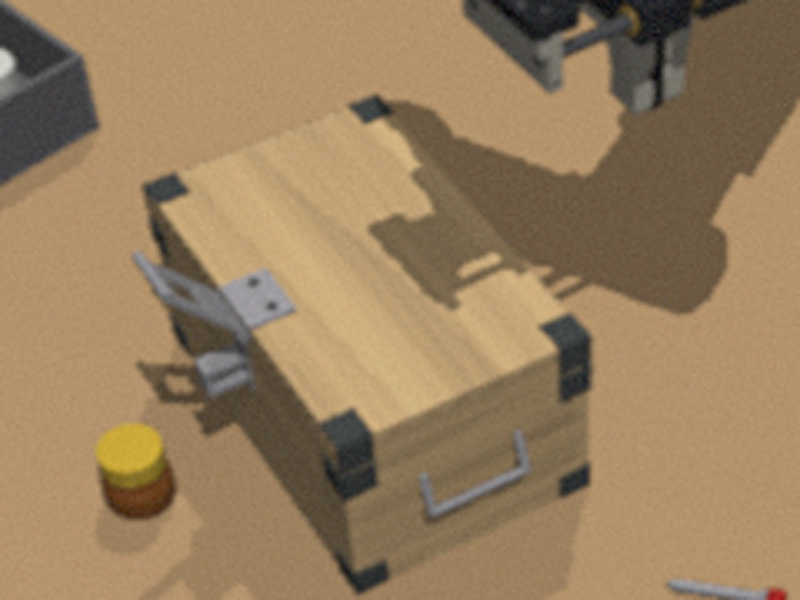

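View pics/t1c.png

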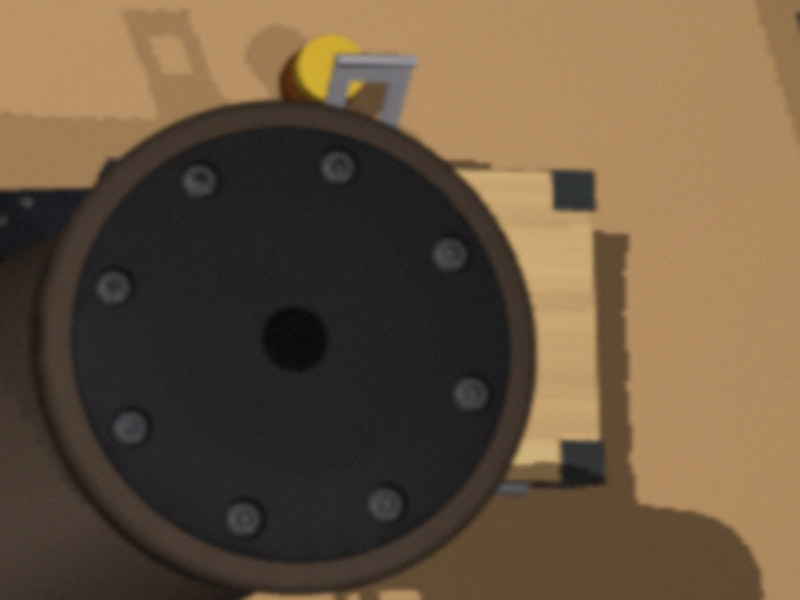

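```bash
python3 - <<'E'
from h import *
s=cam("scene");t=cam("top")
S=lambda u,v:(150+u*.3,70+v*.3)
T=lambda u,v:(360+u*.325,150+v*.325)
print("strap end -y",tri([ray(s,*S(137,257)),ray(t,*T(415,60))]))
for n,p in dict(FR=(595,171),RR=(604,484),).items(): print(n,onz(t,*T(*p),.145).round(4))
for n,p in dict(Ffar=(145,190),Fnear=(335,455),Rfar=(372,97),Rnear=(590,330)).items(): print(n,onz(s,*S(*p),.145).round(4))
for n,p in dict(leafA=(265,270),leafB=(295,302),leafC=(219,287),leafD=(247,325)).items(): print(n,onz(s,*S(*p),.1475).round(4))
for n,p in dict(stapleTopL=(197,360),stapleTopR=(207,380),).items(): print(n,onz(s,*S(*p),.1085).round(4))
E
```

```text
strap end -y (array([ 0.68880305, -0.19841905,  0.19820649]), [0.0015234794123402718, 0.001523479412340141])
FR [ 0.6355 -0.3168  0.145 ]
RR [ 0.4544 -0.3066  0.145 ]
Ffar [ 0.6342 -0.3093  0.145 ]
Fnear [ 0.651  -0.0302  0.145 ]
Rfar [ 0.4573 -0.3052  0.145 ]
Rnear [ 0.464  -0.0287  0.145 ]
leafA [ 0.6072 -0.1923  0.1475]
leafB [ 0.6061 -0.1554  0.1475]
leafC [ 0.6394 -0.1954  0.1475]
leafD [ 0.6415 -0.1548  0.1475]
stapleTopL [ 0.6689 -0.1827  0.1085]
stapleTopR [ 0.6722 -0.1631  0.1085]
```

Request:
{"op": "step_arm", "data": {"rows": [[[-1,2.2,-3.3,-3.1,0,0,0],[-1,2.2,-3.3,-3.1,0,0,0],[-1,2.2,-3.3,-3.1,0,0,0],[-1,2.2,-3.3,-3.1,0,0,0],[-1,2.2,-3.3,-3.1,0,0,0],[-1,2.2,-3.3,-3.1,0,0,0],[-1,1.2,0,0,0,0,0],[-1,1.2,0,0,0,0,0],[-1,1.3,0,0,0,0,0],[-1,1.3,0,0,0,0,0],[-1,1.3,0,0,0,0,0],[-1,1.3,0,0,0,0,0]]]}}

```text
clock: 6.32
tool_pos: [0.6802, -0.1744, 0.175]
orientation: [-90.0, -0.0, 90.1]
force: [-0.3, 0.1, -0.5]
opening: 0.0004
```

```bash
python3 - <<'E'
from h import *
a=ctrl.snapshot("scene")
cv2.imwrite("pics/s2c.png",cv2.resize(a[60:240,130:370],(800,600),interpolation=cv2.INTER_CUBIC))
E
```

```text
(no output)
```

View pics/s2c.png

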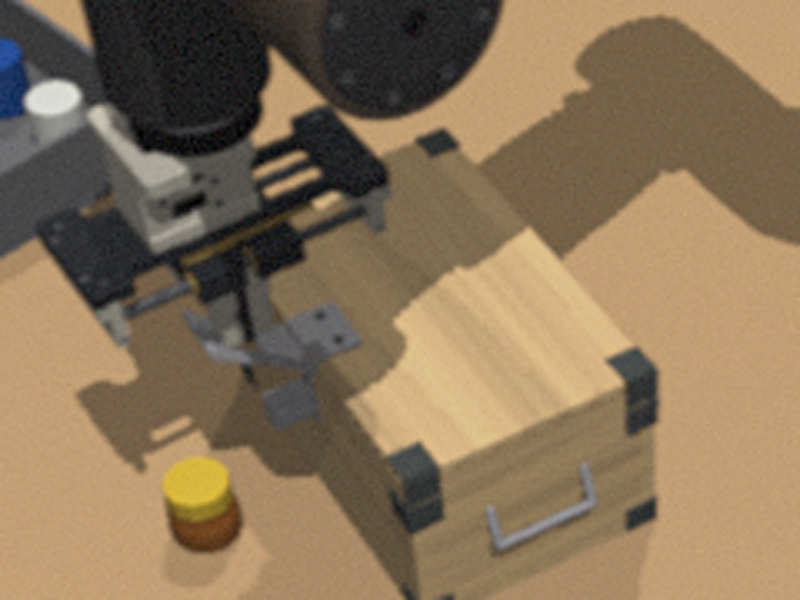

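Request:
{"op": "step_arm", "data": {"rows": [[[-1,-1.5,0,0,0,0,0],[-1,-2,0,0,0,0,0],[-1,-2.5,0,0,0,0,-10],[-1,-1,0,0,0,0,-10],[-1,0,0,0,0,0,-10],[-1,0,0,0,0,0,-10],[-1,0,0,0,0,0,-10],[-1,0,0,0,0,0,-10],[-1,0,0,0,0,0,-10],[-1,0,0,0,0,0,-10],[-1,0,0,0,0,0,-8],[-1,0,0,0,0,0,0]]]}}

```text
clock: 7.88
tool_pos: [0.6084, -0.1747, 0.175]
orientation: [-90.0, -0.0, 2.1]
force: [0.0, -0.1, -0.2]
opening: 0.0006
```

Request:
{"op": "step_arm", "data": {"rows": [[[-1,1.5,0,0,0,0,0],[-1,1.5,0,0,0,0,0],[-1,1.5,0,0,0,0,0],[-1,1.5,0,0,0,0,0],[-1,1.5,0,0,0,0,0],[-1,1.5,0,0,0,0,0],[-1,0.8,0,0,0,0,0],[-1,0,0,0,0,0,0]]]}}

```text
clock: 8.88
tool_pos: [0.7078, -0.1747, 0.1743]
orientation: [-90.0, 0.0, 2.0]
force: [-0.1, -1.2, 0.4]
opening: 0.0004
```

```bash
python3 - <<'E'
from h import *
a=ctrl.snapshot("scene")
cv2.imwrite("pics/s3c.png",cv2.resize(a[90:210,150:310],(800,600),interpolation=cv2.INTER_CUBIC))
E
```

```text
(no output)
```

View pics/s3c.png

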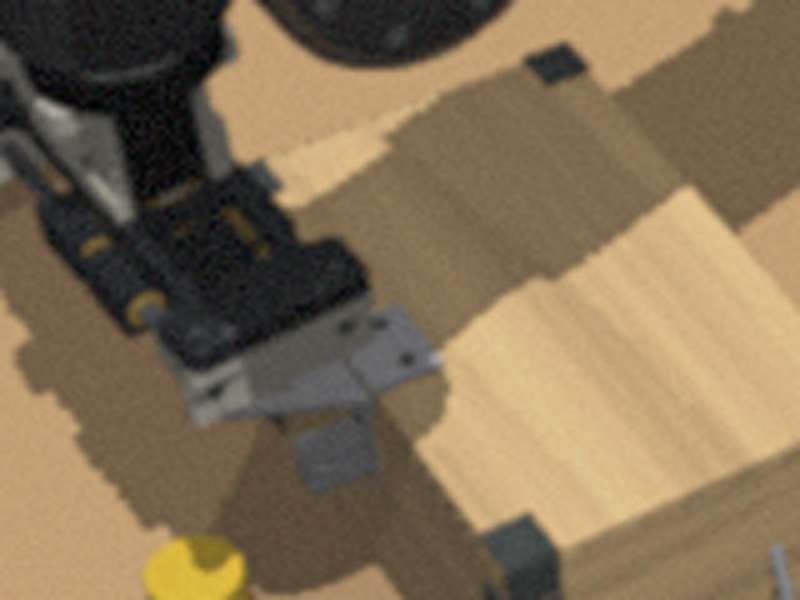

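Request:
{"op": "step_arm", "data": {"rows": [[[-1,-0.7,0,0,0,0,-2],[-1,-0.2,0,-1.2,0,0,0],[-1,-0.2,0,-1.2,0,0,0],[-1,-0.2,0,-1.2,0,0,0],[-1,-0.2,0,-1.2,0,0,0],[-1,-0.2,0,-1.2,0,0,0],[-1,-0.2,0,-1.2,0,0,0],[-1,-0.1,0,-1.0,0,0,0],[-1,0,0,0,0,0,0]]]}}

```text
clock: 10.05
tool_pos: [0.6866, -0.1747, 0.0914]
orientation: [-90.0, 0.1, 0.0]
force: [0.6, -0.1, -0.3]
opening: 0.0005
```

Request:
{"op": "step_arm", "data": {"rows": [[[-1,0.2,0,1.3,0,0,0],[-1,0,0,1.4,0,0,0],[-1,-0.8,0,0,0,0,0],[-1,-0.8,0,0,0,0,0],[-1,-0.7,0,0,0,0,0],[-1,-0.4,0,0,0,0,0],[-1,-0.2,0,0,0,0,0],[-1,0,0,0,0,0,0]]]}}

```text
clock: 11.05
tool_pos: [0.6623, -0.1746, 0.1198]
orientation: [-90.0, -0.2, 0.1]
force: [7.5, -0.5, -4.8]
opening: 0.0005
```

Request:
{"op": "step_arm", "data": {"rows": [[[-1,-0.2,0,0,0,0,0],[-1,-0.2,0,0,0,0,0],[-1,0,0,0,0,0,0]]]}}

```text
clock: 11.42
tool_pos: [0.6621, -0.1746, 0.1211]
orientation: [-90.0, -0.6, 0.1]
force: [17.3, -0.6, -5.6]
opening: 0.0005
```

Request:
{"op": "step_arm", "data": {"rows": [[[-1,1.0,0,0,0,0,0],[-1,3.0,0,2,0,0,0],[-1,2,1,4.5,0,0,0],[-1,0,1,4.5,0,0,0],[1,0,1,4.5,0,0,0],[1,0,0,4.5,0,0,0],[1,0,0,0,0,0,0],[1,0,0,0,0,0,0]]]}}

```text
clock: 12.42
tool_pos: [0.7156, -0.1446, 0.3188]
orientation: [-90.0, 0.1, 0.0]
force: [0.8, -0.3, 0.5]
opening: 0.0354
```

```bash
python3 - <<'E'
from h import *
w=cam("wrist"); print(ctrl.get_obs()["tool_pos"],-w[0].T@w[1],w[0].round(2).tolist(),w[2:])
a=ctrl.snapshot("wrist"); b=ctrl.snapshot("scene"); np.save("w1.npy",np.array([*w[0].ravel(),*w[1],w[2],w[3],w[4]]))
cv2.imwrite("pics/w1.png",a)
cv2.imwrite("pics/s4.png",b)
m=np.zeros((600,800,3),np.uint8); m[:480,:640]=a; 
B=b[130:220,180:300]; cv2.imwrite("pics/m4.png",np.hstack([cv2.resize(a,(480,360)),cv2.resize(B,(320,240))if 0 else np.vstack([cv2.resize(B,(320,240),interpolation=cv2.INTER_CUBIC),np.zeros((120,320,3),np.uint8)])]))
print(proj(w,[.658,-.174,.098]))
E
```

```text
[ 0.71560678 -0.14462311  0.3187895 ] [ 0.64126436 -0.14419829  0.47759384] [[-0.0, 1.0, 0.0], [0.96, 0.0, 0.28], [0.28, 0.0, -0.96]] (np.float64(426.77466101396135), 321.1966871245434, 244.34244432662342)
[286.5933463  142.12938376]
```

View pics/m4.png

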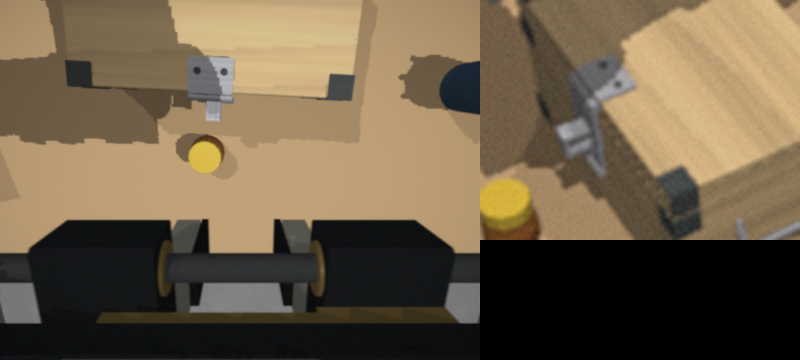

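```bash
python3 - <<'E'
from h import *
a=cv2.imread("pics/w1.png"); q=np.load("w1.npy"); w=(q[:9].reshape(3,3),q[9:12],q[12],q[13],q[14])
hsv=cv2.cvtColor(a,cv2.COLOR_BGR2HSV)
m=(hsv[...,1]<60)&(hsv[...,2]>60)
sub=m[60:170,240:330]
for r in range(66,166,4):
    c=np.where(m[r,240:330])[0]; print(r,(c.min()+240,c.max()+240,len(c)) if len(c) else None)
# front lid edge corners (dark brackets)
d=(hsv[...,2]<75)
for x0,x1 in((80,130),(430,480)):
    n,l,s,ce=cv2.connectedComponentsWithStats(d[60:150,x0:x1].astype(np.uint8)); 
    for k in s[1:]: 
        if k[4]>150: print("br",k[0]+x0,k[1]+60,k[2:])
t=cam("top"); b=ctrl.snapshot("top"); cv2.imwrite("pics/t5.png",b)
s=cam("scene"); sc=cv2.imread("pics/s4.png")
for n,im,c,(y0,y1,x0,x1) in(("top",b,t,(290,345,280,345)),("scene",sc,s,(230,285,340,400))):
    h=cv2.cvtColor(im,cv2.COLOR_BGR2HSV)[y0:y1,x0:x1]
    r=(((h[...,0]<8)|(h[...,0]>172))&(h[...,1]>150)&(h[...,2]>60)).astype(np.uint8)
    p=cv2.findNonZero(r).reshape(-1,2)+[x0,y0]; rect=cv2.minAreaRect(p.astype(np.float32)); print(n,len(p),rect, [onz(c,*v,.012).round(4).tolist() for v in cv2.boxPoints(rect)], onz(c,*rect[0],.012).round(4))
E
```

```text
66 None
70 None
74 (np.int64(250), np.int64(261), 12)
78 (np.int64(250), np.int64(311), 62)
82 (np.int64(250), np.int64(311), 62)
86 (np.int64(250), np.int64(311), 62)
90 (np.int64(250), np.int64(311), 57)
94 (np.int64(250), np.int64(311), 54)
98 (np.int64(250), np.int64(310), 61)
102 (np.int64(250), np.int64(310), 61)
106 (np.int64(250), np.int64(310), 61)
110 (np.int64(250), np.int64(310), 61)
114 (np.int64(250), np.int64(310), 61)
118 (np.int64(250), np.int64(309), 60)
122 (np.int64(250), np.int64(309), 60)
126 (np.int64(251), np.int64(309), 59)
130 (np.int64(251), np.int64(310), 60)
134 (np.int64(264), np.int64(311), 48)
138 (np.int64(275), np.int64(295), 21)
142 (np.int64(275), np.int64(294), 20)
146 (np.int64(274), np.int64(294), 21)
150 (np.int64(274), np.int64(294), 21)
154 (np.int64(274), np.int64(294), 21)
158 (np.int64(274), np.int64(294), 21)
162 None
br 87 80 [  43   38 1220]
br 435 100 [ 37  33 803]
top 189 ((299.8342590332031, 318.1492004394531), (27.055906295776367, 7.135623455047607), 48.012786865234375) [[0.4622, 0.1697, 0.012], [0.4714, 0.1591, 0.012], [0.4311, 0.1238, 0.012], [0.422, 0.1345, 0.012]] [0.4466 0.1467 0.012 ]
scene 140 ((380.3941345214844, 257.4764709472656), (6.616379737854004, 22.018444061279297), 12.52880859375) [[0.4725, 0.1617, 0.012], [0.4283, 0.1219, 0.012], [0.4191, 0.1331, 0.012], [0.4635, 0.1725, 0.012]] [0.4461 0.1476 0.012 ]
```

```bash
python3 - <<'E'
from h import *
q=np.load("w1.npy"); w=(q[:9].reshape(3,3),q[9:12],q[12],q[13],q[14])
for n,u,v,z in(("stL",273.5,160,.1085),("stR",294.5,160,.1085),("stLmid",274.5,142,.1085),("stRmid",295,142,.1085),("leafRearL",250,76,.1475),("leafRearR",311.5,76,.1475),("lidFL",87,117.5,.145),("lidFR",472,133,.145)): print(n,onz(w,u,v,z).round(4))
E
```

```text
stL [ 0.6724 -0.1846  0.1085]
stR [ 0.6723 -0.1668  0.1085]
stLmid [ 0.6574 -0.1834  0.1085]
stRmid [ 0.6574 -0.1661  0.1085]
leafRearL [ 0.6093 -0.1955  0.1475]
leafRearR [ 0.6093 -0.1511  0.1475]
lidFL [ 0.6381 -0.319   0.145 ]
lidFR [ 0.6492 -0.0303  0.145 ]
```

Request:
{"op": "step_arm", "data": {"rows": [[[1,-2.2,2.5,0,0,0,3.4],[1,-2.2,2.5,0,0,0,3.4],[1,-2.2,2.5,0,0,0,3.4],[1,-2.2,2.5,0,0,0,3.4],[1,-2.2,2.5,0,0,0,3.4],[1,-2.2,2.5,0,0,0,3.4],[1,-2.2,2.5,0,0,0,3.4],[1,-2.2,2.5,-1,0,0,3.4],[1,-2.2,2.5,-2,0,0,3.4],[1,-2.2,2.5,-3,0,0,3.4],[1,-2.2,2.5,-3,0,0,3.4],[1,-2.2,2.0,-3,0,0,3.4]]]}}

```text
clock: 14.08
tool_pos: [0.4511, 0.1506, 0.1982]
orientation: [-90.0, 0.1, 41.0]
force: [0.4, 1.4, -1.3]
opening: 0.0879
```

Request:
{"op": "step_arm", "data": {"rows": [[[1,0,0,-4.5,0,0,0],[1,0,0,-4.5,0,0,0],[1,0,0,-4.5,0,0,0],[1,0,0,-3.5,0,0,0],[1,0,0,-1.5,0,0,0],[1,0,0,-0.9,0,0,0],[1,0,0,0,0,0,0],[-1,0,0,0,0,0,0],[-1,0,0,0,0,0,0],[-1,0,0,0,0,0,0],[-1,0,0,0,0,0,0],[-1,0,0,0,0,0,0]]]}}

```text
clock: 15.58
tool_pos: [0.4523, 0.1503, 0.0058]
orientation: [-90.0, -0.0, 40.8]
force: [0.2, -0.0, -0.7]
opening: 0.0428
```

Request:
{"op": "step_arm", "data": {"rows": [[[-1,0,0,0,0,0,0],[-1,0,0,0,0,0,0],[-1,0,0,0,0,0,0],[-1,0,0,0,0,0,0],[-1,0,0,2.0,0,0,0],[-1,0,0,4.0,0,0,0],[-1,0,0,5.0,0,0,0],[-1,0,0,5.0,0,0,0]]]}}

```text
clock: 16.58
tool_pos: [0.452, 0.15, 0.1672]
orientation: [-90.0, 0.0, 40.8]
force: [1.0, 1.0, 0.5]
opening: 0.0135
```

Request:
{"op": "step_arm", "data": {"rows": [[[-1,3.0,-2.8,1,0,0,-5.4],[-1,3.0,-2.8,1,0,0,-5.4],[-1,3.0,-2.8,0,0,0,-5.4],[-1,3.0,-2.8,0,0,0,-5.4],[-1,3.0,-2.8,0,0,0,-5.4],[-1,3.0,-2.8,0,0,0,-5.4],[-1,3.0,-2.8,0,0,0,-5.4],[-1,3.0,-2.8,0,0,0,-5.7],[-1,0,0,-4.5,0,0,0],[-1,0,0,-4.5,0,0,0],[-1,0,0,0,0,0,0],[-1,0,0,0,0,0,0]]]}}

```text
clock: 18.08
tool_pos: [0.6933, -0.0737, 0.0973]
orientation: [-90.0, -0.1, -2.6]
force: [0.5, 0.6, 0.4]
opening: 0.0139
```

```bash
python3 - <<'E'
from h import *
w=cam("wrist"); o=ctrl.get_obs(); print(o["tool_pos"],o["orientation"],o["opening"])
a=ctrl.snapshot("wrist"); b=ctrl.snapshot("scene"); np.save("w2.npy",np.array([*w[0].ravel(),*w[1],w[2],w[3],w[4]]))
cv2.imwrite("pics/w2.png",a); cv2.imwrite("pics/s5.png",b)
B=b[145:225,190:270]
cv2.imwrite("pics/m5.png",np.hstack([cv2.resize(a[80:380,170:370],(400,600),interpolation=cv2.INTER_CUBIC),np.vstack([cv2.resize(B,(400,400),interpolation=cv2.INTER_CUBIC),np.zeros((200,400,3),np.uint8)])]))
for n,c in(("w",w),("s",cam("scene"))): print(n,proj(c,[.6585,-.1742,.098]),proj(c,o["tool_pos"]+[-.032,-.0717,.002]))
E
```

```text
[ 0.69332494 -0.07373205  0.09728011] [-9.00261439e+01 -8.90534547e-02 -2.62117747e+00] 0.01387320876332808
w [ 54.74361981 241.66822156] [128.84663005 246.36500011]
s [215.89883357 181.70724387] [221.09369347 189.75810797]
```

View pics/m5.png

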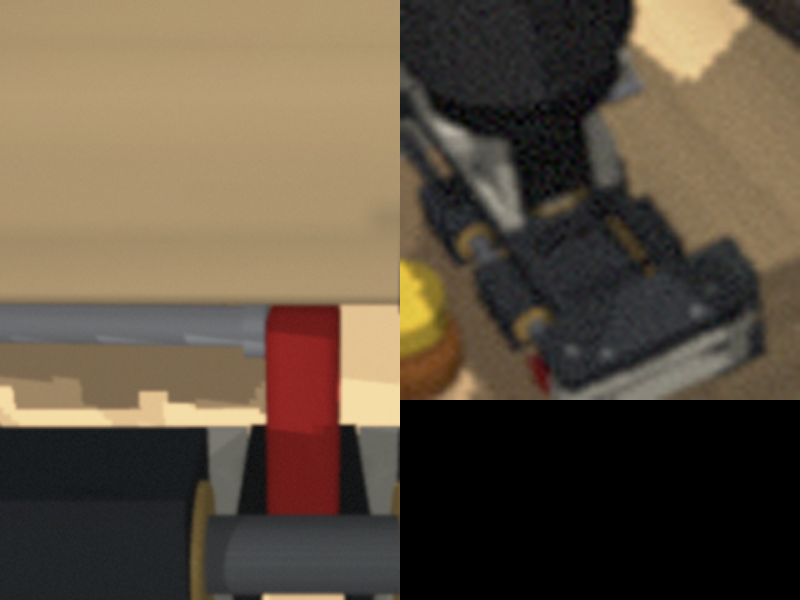

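```bash
python3 - <<'E'
from h import *
a=cv2.imread("pics/w2.png")
cv2.imwrite("pics/w2c.png",cv2.resize(a[190:290,0:200],(800,400),interpolation=cv2.INTER_CUBIC))
E
```

```text
(no output)
```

View pics/w2c.png

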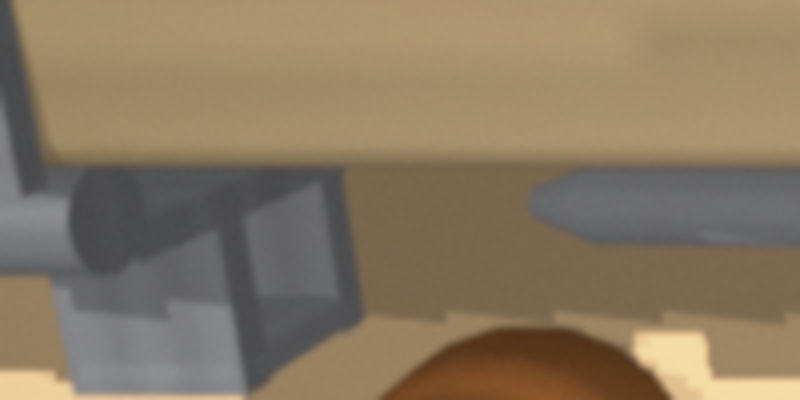

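```bash
python3 - <<'E'
from h import *
q=np.load("w2.npy"); w=(q[:9].reshape(3,3),q[9:12],q[12],q[13],q[14])
F=lambda u,v:(u/4,190+v/4)
for n,u,v,z in(("topouter near",245,393,.1085),("topouter far",72,393,.1085),("botouter near",362,318,.0875),("open outtop",262,345,.1045),("open outbot",340,295,.0915),("open intop",245,215,.1045),("open inbot",325,180,.0915),("tip",530,204,.099),("tip",530,204,.095),("shaft bottom edge",700,243,.098)):
    print(n,onz(w,*F(u,v),z).round(4))
# outer edge height, vertical direction check by 2 views: top outer near corner in w1
q=np.load("w1.npy"); w1=(q[:9].reshape(3,3),q[9:12],q[12],q[13],q[14])
print("outer near top:",tri([ray(w,*F(245,393)),ray(w1,294.5,160)]))
print("outer far top:",tri([ray(w,*F(72,393)),ray(w1,273.5,160)]))
E
```

```text
topouter near [ 0.6737 -0.1688  0.1085]
topouter far [ 0.673  -0.1848  0.1085]
botouter near [ 0.6738 -0.1689  0.0875]
open outtop [ 0.6705 -0.1688  0.1045]
open outbot [ 0.67   -0.1683  0.0915]
open intop [ 0.6578 -0.1677  0.1045]
open inbot [ 0.6579 -0.1673  0.0915]
tip [ 0.6593 -0.1438  0.099 ]
tip [ 0.6604 -0.1457  0.095 ]
shaft bottom edge [ 0.6642 -0.1285  0.098 ]
outer near top: (array([ 0.67222228, -0.16646954,  0.11205575]), [0.0001938011785046949, 0.00019380117850480285])
outer far top: (array([ 0.67255391, -0.18448643,  0.10903265]), [0.0002675628217800678, 0.0002675628217801756])
```

Request:
{"op": "step_arm", "data": {"rows": [[[-1,0.25,0,-0.05,0,0,0],[-1,-0.05,-1.0,0,0,0,0],[-1,-0.05,-1.0,0,0,0,0],[-1,-0.03,-0.6,0,0,0,0],[-1,-0.03,-0.6,0,0,0,0],[-1,-0.03,-0.6,0,0,0,0],[-1,-0.03,-0.6,0,0,0,0],[-1,0,0,0,0,0,0]]]}}

```text
clock: 19.18
tool_pos: [0.6925, -0.1184, 0.0952]
orientation: [-90.0, 0.0, -2.7]
force: [-0.3, -1.0, 1.5]
opening: 0.0137
```

Request:
{"op": "step_arm", "data": {"rows": [[[-1,-0.03,-0.6,0.1,0,0,0],[-1,-0.03,-0.6,0,0,0,0],[-1,-0.03,-0.6,0,0,0,0],[-1,-0.03,-0.6,0,0,0,0],[-1,-0.03,-0.6,0,0,0,0],[-1,-0.02,-0.4,0,0,0,0],[-1,0,0,0,0,0,0]]]}}

```text
clock: 20.05
tool_pos: [0.6909, -0.1521, 0.0961]
orientation: [-90.0, 0.0, -2.7]
force: [0.5, -0.2, -0.5]
opening: 0.0139
```

```bash
python3 - <<'E'
from h import *
w=cam("wrist"); a=ctrl.snapshot("wrist"); cv2.imwrite("pics/w3.png",a)
np.save("w3.npy",np.array([*w[0].ravel(),*w[1],w[2],w[3],w[4]]))
cv2.imwrite("pics/w3c.png",cv2.resize(a[190:310,160:400],(800,400),interpolation=cv2.INTER_CUBIC))
E
```

```text
(no output)
```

View pics/w3c.png

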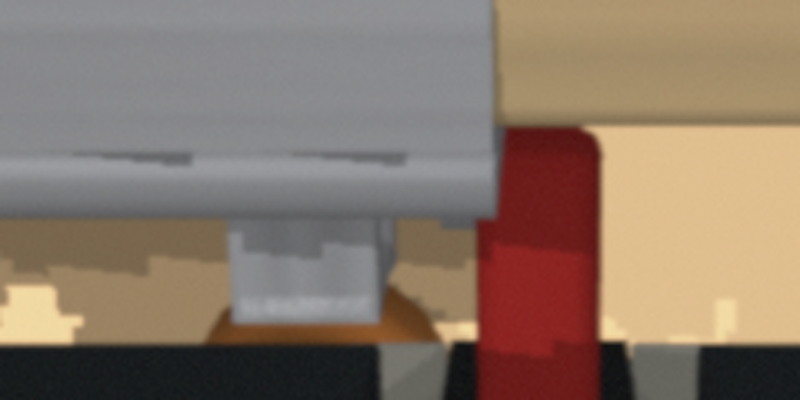

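Request:
{"op": "step_arm", "data": {"rows": [[[-1,-0.01,-0.2,0,0,0,0],[-1,-0.01,-0.15,0,0,0,0],[-1,-0.01,-0.15,0,0,0,0],[-1,0,0,0,0,0,0],[-1,0,0,0,0,0,0]]]}}

```text
clock: 20.72
tool_pos: [0.6906, -0.1567, 0.0962]
orientation: [-90.0, -0.0, -2.7]
force: [-0.2, 0.7, -0.1]
opening: 0.0138
```

Request:
{"op": "step_arm", "data": {"rows": [[[-0.3,0,0,0,0,0,0],[-0.3,0,0,0,0,0,0],[-0.3,0,0,0,0,0,0],[-0.3,0,0,0,0,0,0],[-0.3,0,0,1,0,0,0],[-0.3,0,0,3,0,0,0],[-0.3,0,0,5,0,0,0],[-0.3,0,0,5,0,0,0],[-0.3,0,3,5,0,0,0],[-0.3,-2,5,3,0,0,0],[-0.3,-2,5,0,0,0,0],[-0.3,0,0,0,0,0,0]]]}}

```text
clock: 22.22
tool_pos: [0.6497, -0.0237, 0.3185]
orientation: [-89.9, -0.2, -2.4]
force: [0.2, -0.9, 1.2]
opening: 0.0303
```

Request:
{"op": "step_arm", "data": {"rows": [[[-0.3,-4,-1,0,0,0,0],[-0.3,-4,-1,0,0,0,0],[-0.3,-4,0,0,0,0,0],[-0.3,-4,0,0,0,0,0],[-0.3,0,0,0,0,0,0],[-0.3,0,0,0,0,0,0]]]}}

```text
clock: 22.98
tool_pos: [0.491, -0.047, 0.3169]
orientation: [-90.0, -0.1, -2.7]
force: [0.6, 0.3, -0.9]
opening: 0.0308
```

```bash
python3 - <<'E'
from h import *
b=ctrl.snapshot("scene"); t=ctrl.snapshot("top"); cv2.imwrite("pics/s6.png",b);cv2.imwrite("pics/t6.png",t)
cv2.imwrite("pics/m6.png",np.hstack([cv2.resize(b[130:230,170:270],(400,400),interpolation=cv2.INTER_CUBIC),cv2.resize(t[150:250,410:510],(400,400),interpolation=cv2.INTER_CUBIC)]))
# bystanders: shift between first and last top pictures
a=cv2.imread("pics/top0.png")
for n,(x,y,r) in dict(glue=(205,276,18),cup=(284,220,24),loom=(191,208,52),jar=(467,174,15)).items():
    p=a[y-r:y+r,x-r:x+r]; m=cv2.matchTemplate(t[y-r-20:y+r+20,x-r-20:x+r+20],p,cv2.TM_CCOEFF_NORMED); _,v,_,l=cv2.minMaxLoc(m); print(n,round(v,3),l[0]-20,l[1]-20)
print(ctrl.get_obs()["clock"],ctrl.get_obs()["tool_pos"])
E
```

```text
glue 0.498 0 -1
cup 0.97 0 0
loom 0.909 0 0
jar 0.991 0 0
23.075 [ 0.49130519 -0.04684708  0.31609802]
```

View pics/m6.png

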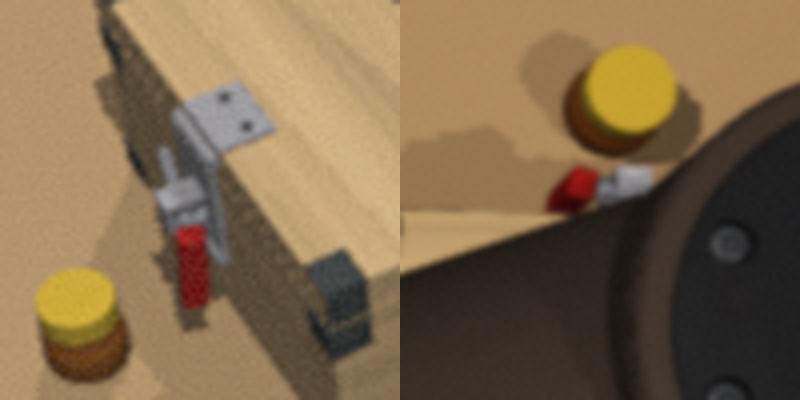

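```bash
python3 - <<'E'
from h import *
for f,(y0,y1,x0,x1) in(("scene0",(280,330,380,440)),("s6",(280,330,380,440)),("top0",(250,300,180,230)),("t6",(250,300,180,230))):
    h=cv2.cvtColor(cv2.imread(f"pics/{f}.png"),cv2.COLOR_BGR2HSV)[y0:y1,x0:x1]
    m=(h[...,0]<13)&(h[...,1]>190)&(h[...,2]>90); y,x=np.where(m); print(f,len(x),x.mean()+x0,y.mean()+y0)
print(ctrl.close_job())
E
```

```text
scene0 52 407.8076923076923 305.6730769230769
s6 119 408.0924369747899 304.52941176470586
top0 129 202.02325581395348 273.4186046511628
t6 132 202.22727272727272 273.50757575757575
the job is handed in; nothing more can be done
None
```

The chest is closed and locked, and I handed the job in at about 23 s of the 69 s allowed. No verdict was reported.

**What I did**
- **Lid:** I pressed it shut with the closed fingers, using about 19 N at the end.
- **Hasp:** My first push put a finger into the strap's slot. I backed off, turned the gripper so it was wider than the slot, swung the strap down and pressed it flat with up to about 17 N.
- **Pin:** I gripped it by the handle and pushed it through the staple loop from the +y side. A wrist-camera check before insertion showed it about 2.5 mm off in x, which I corrected. It went in with almost no force.

**Last checks**
- **Lid and hasp:** the last pictures show the lid shut and the hasp flat over the staple.
- **Pin:** it is through the loop with its handle hanging down. I judged by eye that the shoulder is about 3 mm from the staple, so the tip should be about 43 mm past the far side.
- **Robot:** the gripper was clear of everything.
- **Bystanders:** the cup, loom and jar showed no shift between the first and last top views. The glue bottle's picture match was weak (0.50), probably from changed shadows. Its cap sat within 0.3 px in the top view and 1.2 px in the scene view, so it had not moved noticeably.

**Disagreements**
- The task text says the chest front faces roughly +y. The images put it facing about +x, turned about 2.7°, and I worked from the images.
- The staple position differed by about 2–3 mm between views.

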